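# Tip the scrubbing brush onto its bristles to drain

### The arm

A 6-joint arm with a two-finger parallel gripper is mounted at the origin on the work surface. World frame = base frame: x ahead of the robot, y to its left, z up, the work surface at z = 0. Lengths are in mm, angles in rad, forces in N, time in s.
With the tool pointing down it reaches from about 400 to 925 mm from the base axis. Payload 12.5 kg.
Tool frame: the origin (TCP) lies between the finger pads; the fingertips stand 19 mm ahead of it and the grasp point (between the pads) is the TCP (env.tips_ahead is the distance from the TCP to the fingertips, in mm); z points along the fingers, y is the line along which they close (so a half turn about z gives the same grasp; the last joint's range is limited). The gripper opens to 95 mm and grips with 3 to 60 N. Pads are 20 mm wide; open, the fingers measure 119 mm over their backs; the gripper's body (75 mm by 180 mm) begins 59 mm behind the grasp point.
Start: joints at [-1.235, 0.491, 1.559, -0, 1.092, -0.106], TCP at [267.254, -564.999, 203.261] pointing down, gripper open.
Joint ranges: [-3.1, 3.1], [-0.84, 2.19], [0.05, 2.79], [-1.13, 4.28], [0.06, 2.93], [-2.69, 2.69]. Speed limits (rad/s): [2.22, 2.22, 2.79, 3.14, 3.14, 3.14].

### API

Orientations are given as [roll, pitch, yaw] about the fixed x, y, z axes, in that order (R = Rz(yaw) Ry(pitch) Rx(roll)).
In Python, from cell import env gives the robot as it stands.
- The arm moves only by the shell command python3 -m crank 'ROWS'. ROWS is JSON, a list of rows, each a list of 5 numbers: the shift along the tool's x, y, z in mm, then the turn about the tool's z in degrees, then the finger opening in mm, from 0 to 95.1. In form: [[dx, dy, dz, yaw, grip], ...]. A call has 1 to 10 rows; each row is the pose to reach, as a shift and turn from the pose commanded when the call began, along the tool's axes at that moment; what a row does not reach only later rows make up. A row lasts 1/12 s, in which the tool goes at most 41.7 mm and 7.16 degrees, less where a joint would pass 70% of its speed; a pose out of reach is approached as far as the arm can. A call with a gripper value outside its range is refused whole. The fingers move at their own pace and stop on an object; the grip force is fixed at half the most. Time passes only in rows, so rows that repeat a pose let the fingers close. It gives the time, the measured TCP pose, the force, the opening and the grip force at its end, in the units of the state.
- env.state(): the state, without advancing time (a new reading comes with each control period).
- env.read_camera(name): name is "scene" or "top"; returns a dict with "img" (420x560x3 uint8, blue, green, red), "K" (3x3 intrinsics, pixels), "pose" (4x4, takes a point from camera to world coordinates). Camera axes: x right, y down, z forward; pixel columns grow to the right and rows downward; lengths in mm; the calibration is good to about 2 mm. A picture is of the moment at which its call begins. There is no depth.
- env.job_done(): hands the job in; it is judged then, once.
The state is a dict: "t": time; "joints": joint angles; "qvel": joint speeds; "tau": joint torques, N m; "eef_pos": TCP position; "tcp_rot": TCP orientation; "ft_force": force on the tool from outside, world axes, zero at the start; "moment": the same for the moment, N m; "opening": opening from 0.0 (shut) to 1.0 (fully open); "grip_force": force on a finger pad.
Only numpy, scipy, OpenCV 4.12 (cv2) and the standard library are available. Lean on these libraries where they do the work, as an engineer would, in place of code of your own. Each camera call takes 0.05 s, during which the arm holds its last target. There are 200 camera calls.

### The job

The bamboo scrubbing brush has been left standing on end on the stone drying mat. With a fingertip, gently push it near the top of its bamboo back so that it topples over onto its bristles and comes to rest entirely inside the grooved, outlined drain panel of the mat. Do not pinch or pick it up, leave the ramekin, kettle filter, kettle and spray bottle where they are, and finish with the hand clear.

Things in the scene. Friction and masses are not known exactly. Their poses are not given: they have to be found in the camera images.
- brush: Bamboo block brush standing on end, 125 mm tall, foot 46 (x) by 58 mm (y), 0.10-0.21 kg. Origin: centre of the foot's underside. Own z along its length, own +x out of the bristles. Flat bamboo back: 23 mm behind the origin. Stiff rigid bristles fill the front 26 mm. Pushed high it tips about the foot's bristle-side edge past a lean of 25 deg, landing flat; pushed below half height it may slide.
- heel_l (a point): corner of the bristle-tip face at the foot end, own +y side: at (23, 26, 0) mm in the brush's frame
- heel_r (a point): corner of the bristle-tip face at the foot end, own -y side: at (23, -26, 0) mm in the brush's frame
- toe_l (a point): corner of the bristle-tip face at the top end, own +y side: at (23, 26, 125) mm in the brush's frame
- toe_r (a point): corner of the bristle-tip face at the top end, own -y side: at (23, -26, 125) mm in the brush's frame
- mat: Fixed pale stone drying mat lying on the draining board, 380 mm (own x) by 280 mm (own y), 8 mm thick. Origin: centre of its underside; z up.
- panel (a point): Centre of the drain panel on the mat's top face (8 mm above the steel), axes as the mat's: a darker rectangle outlined by a 5 mm dark gutter, 210 (x) by 160 mm (y) between gutter middles. Its fine grooves along x do not disturb things. The brush stands at its -x end, bristle side of the foot just inside the gutter, facing the mat's +x within 0.12 rad.
- ramekin: White fluted ceramic ramekin, 72 mm wide, 42 mm tall, standing on the plain strip of the mat on the panel's +y side. Origin: centre of its underside.
- filter: Kettle's mesh filter in a grey plastic frame, 52 x 44 x 6 mm with a small tab, lying on the plain strip of the mat on the panel's +y side. Origin: centre of its underside.
- kettle: Chrome kettle with black loop handle, 170 mm wide body, about 240 mm long over spout and handle, 224 mm tall, standing on the steel right of the mat. Origin: centre of its underside; the spout points along own -x.
- spray: Clear plastic spray bottle with blue trigger head, 80 mm wide, 229 mm tall, standing on the steel left of the mat. Origin: centre of its underside.
Not all that is in view belongs to the job. Several things have the shape of the kettle; the one meant has the colours described above.

How it is judged:
By the outcome, as a careful person would: the job done as asked, in the order asked, and still so for the second after the job is handed in, with the robot touching nothing.
It also fails if it takes over 32 s, if anything falls off the work surface, if the arm or the gripper's body presses on something with over 40 N, if the wrist force passes 120 N, or if a joint passes its speed limit or range.

## Working session

There is one attempt and no reset: what is moved stays moved. The work goes in short steps, Python scripts to look and compute and a shell command to move; the robot and the scene stay as the last step left them, time stands still between calls to the robot, and variables do not carry over. Pictures are saved under pics/ and viewed, at most 10 in all, crops included, and the job is handed in when it is done.

```bash
mkdir -p pics; cat > h.py <<'E'
import numpy as np, cv2
from cell import env
def snap(n,f):
    c=env.read_camera(n); cv2.imwrite('pics/'+f,c['img']); np.savez('pics/'+f+'.npz',**c); return c
def ray(c,u,v,z):
    T=np.array(c['pose']); d=T[:3,:3]@np.linalg.solve(np.array(c['K']),[u,v,1.]); o=T[:3,3]
    return o+d*(z-o[2])/d[2]
def proj(c,p):
    T=np.array(c['pose']); q=np.array(c['K'])@(T[:3,:3].T@(np.array(p,float)-T[:3,3])); return q[:2]/q[2]
E
python3 - <<'E'
from h import *
for n in('scene','top'):
    c=snap(n,n+'1.png'); print(n,np.round(c['pose'],3).tolist(),c['K'][0][0])
s=env.state();print(s['t'],s['eef_pos'],s['tcp_rot'],s['opening'])
E
```

```text
scene [[-0.263, 0.713, -0.65, 1134.953], [0.965, 0.183, -0.189, 176.789], [-0.015, -0.677, -0.736, 897.202], [0.0, 0.0, 0.0, 1.0]] 400.9670708065023
top [[-0.003, -0.997, 0.073, 337.67], [-1.0, 0.003, -0.001, -32.242], [0.0, -0.073, -0.997, 1757.611], [0.0, 0.0, 0.0, 1.0]] 504.0740179211923
0.1 [ 267.16236352 -564.74437595  202.70607466] [-3.14057898e+00 -1.05442663e-04  4.41815170e-01] 1.0028776192348967
```

View pics/scene1.png

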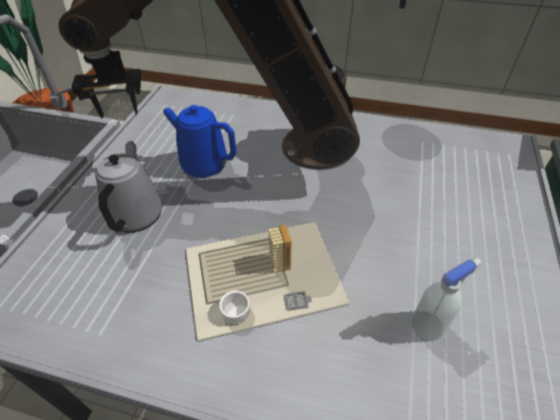

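View pics/top1.png

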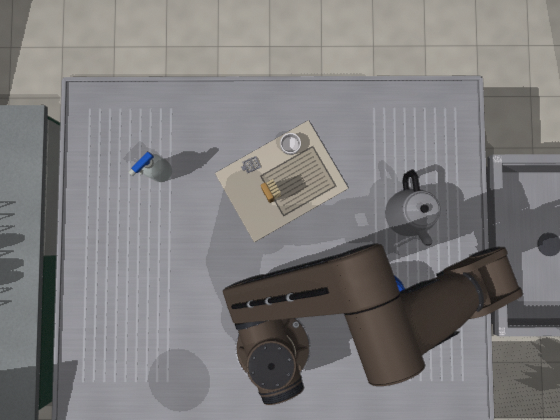

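The scene picture shows the mat at about (265,280), the brush at (281,250), the ramekin at (235,307), the filter at (296,300) and the spray bottle at (440,305). There are two kettle shapes: a chrome-grey one with a black handle at (130,195) and a blue one at (200,140). The grey one fits the description; the blue one is a distractor. In the top view the brush is at (268,190) and the panel at about (298,182).

```bash
python3 - <<'E'
from h import *
a=cv2.imread('pics/top1.png')[110:250,205:355]; b=cv2.imread('pics/scene1.png')[215:340,170:350]
r=lambda i,s:cv2.resize(i,None,fx=s,fy=s,interpolation=cv2.INTER_CUBIC)
a=r(a,4); k=r(cv2.imread('pics/scene1.png')[140:240,80:180],2); cv2.imwrite('pics/a.png',a)
b=r(b,4.4); cv2.imwrite('pics/b.png',b)
E
```

```text
(no output)
```

View pics/a.png

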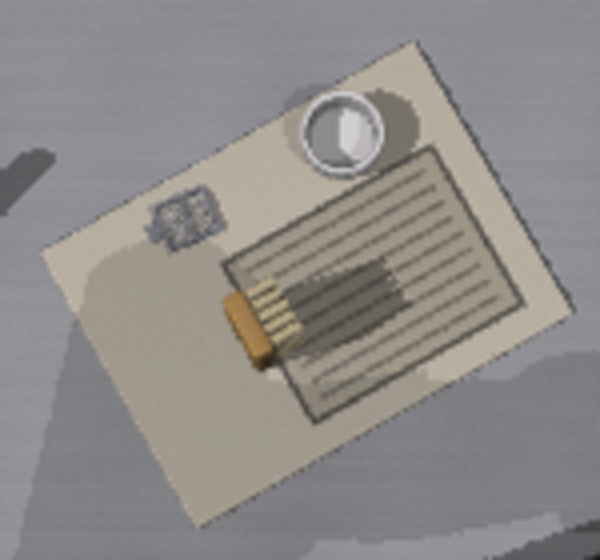

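View pics/b.png

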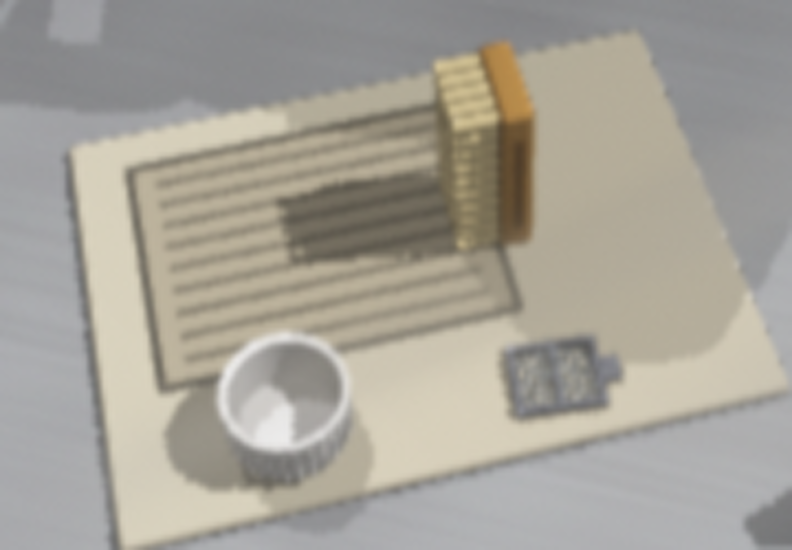

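Panel corners in the top crop are at (223,262), (433,148), (523,305) and (316,422). The bamboo's top face spans about (223,297) to (258,370). The crop confirms the bristles face into the panel.

```bash
cat > m.py <<'E'
from h import *
t=dict(np.load('pics/top1.png.npz')); s=dict(np.load('pics/scene1.png.npz'))
P=np.array([ray(t,205+(x+.5)/4-.5,110+(y+.5)/4-.5,8)[:2] for x,y in[(223,262),(433,148),(523,305),(316,422)]])
S=np.array([ray(s,170+(x+.5)/4.4-.5,215+(y+.5)/4.4-.5,8)[:2] for x,y in[(520,308),(165,388),(129,172)]])
pc=P.mean(0); d=P[1]-P[0]+P[2]-P[3]; my=np.arctan2(d[1],d[0])
E
python3 - <<'E'
from m import *
print('panel top\n',P.round(1),'\nscene\n',S.round(1),pc,my)
# orange mask
for n,c in(('top',t),('scene',s)):
    h=cv2.cvtColor(c['img'],cv2.COLOR_BGR2HSV); m=cv2.inRange(h,(8,130,80),(22,255,255))
    if n=='top': m[:110]=0;m[250:]=0;m[:,:205]=0;m[:,355:]=0
    else: m[:215]=0;m[340:]=0;m[:,:170]=0;m[:,350:]=0
    k=max(cv2.findContours(m,0,2)[0],key=cv2.contourArea)
    hull=cv2.approxPolyDP(cv2.convexHull(k),1,True)[:,0]
    print(n,cv2.contourArea(k)); 
    for u,v in hull: print((u,v),ray(c,u,v,133)[:2].round(1),ray(c,u,v,8)[:2].round(1))
print('kettles',ray(s,132,222,0).round(),ray(s,205,172,0).round(),'chrome top',ray(t,425,209,220).round(),'spray',ray(s,430,330,0).round())
R=np.array([[np.cos(my),np.sin(my)],[-np.sin(my),np.cos(my)]])
print('ramekin in panel',R@(ray(t,205+343/4,110+134/4,50)[:2]-pc),'filter',R@(ray(t,205+190/4,110+217/4,14)[:2]-pc))
E
```

```text
panel top
 [[ 594.    39.7]
 [ 694.4 -144.8]
 [ 555.4 -222.3]
 [ 453.5  -41.2]] 
scene
 [[ 590.5   41.8]
 [ 692.8 -140.1]
 [ 556.5 -219.5]] [574.34001875 -92.1382472 ] -1.0656403222078248
top 74.5
(np.int32(265), np.int32(184)) [546.7  19.5] [562.7  23.5]
(np.int32(272), np.int32(196)) [507.5  -3.1] [520.5  -0.8]
(np.int32(269), np.int32(201)) [491.2   6.6] [503.    9.6]
(np.int32(262), np.int32(189)) [530.4  29.3] [545.2  34. ]
(np.int32(261), np.int32(185)) [543.4  32.5] [559.3  37.5]
scene 109.5
(np.int32(280), np.int32(226)) [ 5.065e+02 -1.000e-01] [403.7 -29. ]
(np.int32(284), np.int32(225)) [500.8   8.8] [397.1 -18.7]
(np.int32(290), np.int32(240)) [543.6  35. ] [446.9  11.8]
(np.int32(289), np.int32(249)) [570.7  39.3] [478.4  16.8]
(np.int32(285), np.int32(249)) [573.1  30.1] [481.2   6.1]
kettles [ 493. -463.    0.] [ 230. -336.    0.] chrome top [ 457. -473.  220.] spray [622. 398.   0.]
ramekin in panel [ 36.67645431 119.80230041] filter [-111.52763429  127.03660781]
```

The chrome kettle's foot is at about (493,-463). The blue one at (230,-336) is near the arm's path, so I lift well above both before crossing. The brush's back, top centre, is at about (522,22), yaw about -1.03. Its foot's bristle edge is about 20 mm inside the gutter.

```bash
python3 -m crank '[[0,0,-40,0,0],[0,0,-80,0,0],[0,0,-120,0,0],[0,0,-150,0,0],[25,-25,-150,0,0],[50,-50,-150,-2,0],[78,-77,-150,-4,0],[105,-104,-150,-5.7,0],[132,-131,-150,-5.7,0],[160,-158,-150,-5.7,0]]'; python3 -c "
from h import *
s=env.state();print(s['t'],s['eef_pos'],s['tcp_rot'],s['joints'],s['opening'])"
```

```text
t: 0.93
eef_pos: [344.4, -351.9, 353.0]
tcp_rot: [-3.141, 0.0, 0.541]
ft_force: [0.9, -0.4, 0.7]
opening: 0.36
grip_force: 0.0
0.9333 [ 344.36360298 -351.94555783  352.99960094] [-3.14125219e+00  5.84485288e-05  5.41008286e-01] [-9.30511017e-01  1.69235785e-01  1.63973791e+00 -2.51227265e-05
  1.33296354e+00  9.92829562e-02] 0.3599910578921984
```

```bash
python3 -m crank '[[30,-24,0,0,0],[60,-48,0,0,0],[92,-73,0,0,0],[124,-99,0,0,0],[156,-125,0,0,0],[188,-150,0,0,0],[220,-176,0,0,0],[252,-202,0,0,0],[284,-227,0,0,0],[310,-248,0,0,0]]'
python3 - <<'E'
from m import *
s=env.state();p=np.array(s['eef_pos']);y=s['tcp_rot'][2];print(p,y,s['joints'],s['opening'])
g=np.array([498,62])-p[:2];print('tool dx,dy',g@[np.cos(y),np.sin(y)],g@[np.sin(y),-np.cos(y)])
c=env.read_camera('scene');c2=env.read_camera('top')
a=c['img'][150:300,170:350]
cv2.imwrite('pics/c.png',cv2.resize(a,None,fx=4,fy=4,interpolation=2))
# bristle foot corner near (scene crop b 460,248) in panel frame
q=ray(t,0,0,8);q=ray(s_:=dict(np.load('pics/scene1.png.npz')),170+460/4.4-.4,215+248/4.4-.4,8)[:2]-pc
print('bristle foot corner',np.cos(my)*q[0]+np.sin(my)*q[1],-np.sin(my)*q[0]+np.cos(my)*q[1])
E
```

```text
t: 1.77
eef_pos: [482.5, 21.2, 353.1]
tcp_rot: [-3.141, 0.0, 0.542]
ft_force: [0.1, -1.2, -0.7]
opening: 0.001
grip_force: 0.0
[482.50760153  21.15981959 353.12790318] 0.5420333510032878 [-9.31315799e-02  1.53525960e-01  1.65892579e+00  1.45013528e-04
  1.32924719e+00  9.35596700e-01] 0.0009582098235367119
tool dx,dy 34.34033056703431 -26.994007540587365
bristle foot corner -84.99712179036783 29.36197984549394
```

```bash
python3 -m crank '[[17,-16,0,0,0],[32,-32,0,0,0],[32,-32,30,0,0],[32,-32,65,0,0],[32,-32,100,0,0],[32,-32,135,0,0],[32,-32,170,0,0],[32,-32,200,0,0],[32,-32,218,0,0],[32,-32,218,0,0]]'
python3 - <<'E'
from h import *
s=env.state();print(s['eef_pos'],s['ft_force'])
c=snap('scene','s2.png')
cv2.imwrite('pics/d.png',cv2.resize(c['img'][170:320,180:360],None,fx=4,fy=4,interpolation=2))
E
```

```text
t: 2.7
eef_pos: [491.3, 61.7, 131.9]
tcp_rot: [-3.138, 0.006, 0.541]
ft_force: [-0.4, -0.4, -0.2]
opening: 0.005
grip_force: 0.0
[491.29071622  61.72338744 131.94191421] [-0.40014224 -0.42322925 -0.16135932]
```

View pics/d.png

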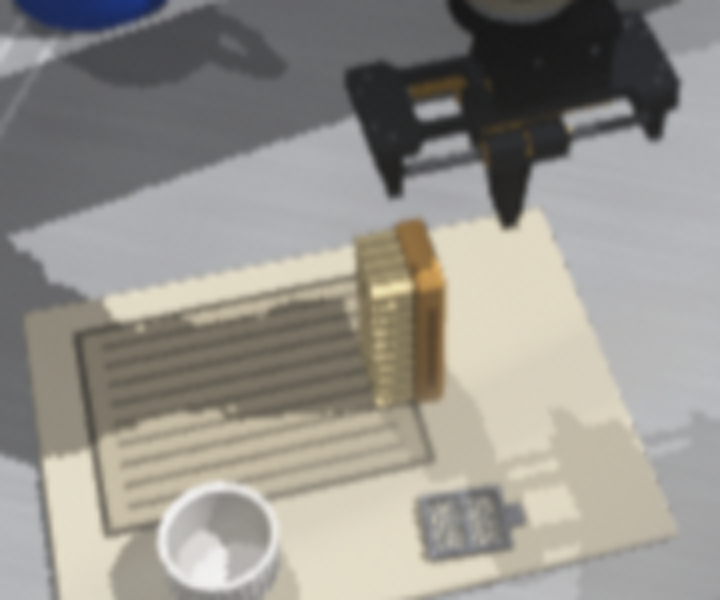

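The fingertips show at crop (510,225) and the brush's back top at about (422,247), so the hand may be laterally off. I check this numerically.

```bash
python3 - <<'E'
from h import *
c=dict(np.load('pics/s2.png.npz'))
f=lambda p:((proj(c,p)-[180,170])*4+2).round()
print('tip',f([491.3,61.7,113]))
print('back top ctr',f([522,22,133]),'133 ends',f([500.8,8.8,133]),f([543.6,35,133]))
print('tip ray z113',ray(c,180+508/4,170+222/4,113))
for u,v in[(401,226),(424,222),(443,272),(415,272),(443,395),(416,402)]:
    print((u,v),ray(c,180+u/4-.4,170+v/4-.4,133 if v<300 else 8).round(1))
# push geometry
y=.541
for b in([522,22],[520,15]):
    g=np.array(b)-[491.3,61.7];print('lateral(tool x), gap(tool y)',g@[np.cos(y),np.sin(y)],g@[np.sin(y),-np.cos(y)])
E
```

```text
tip [503. 247.]
back top ctr [430. 251.] 133 ends [418. 222.] [442. 282.]
tip ray z113 [471.06883166  62.01832378 113.        ]
(401, 226) [ 5.069e+02 -4.000e-01  1.330e+02]
(424, 222) [500.1  12.7 133. ]
(443, 272) [536.1  34.  133. ]
(415, 272) [540.4  17.4 133. ]
(443, 395) [540.  36.   8.]
(416, 402) [549.9  20.    8. ]
lateral(tool x), gap(tool y) 5.87061968772416 49.840905133054164
lateral(tool x), gap(tool y) 0.5512773526521919 54.81127706303195
```

```bash
python3 - <<'E'
from h import *
print(env.tips_ahead); s=env.state();print(s['t'],s['eef_pos'],s['tcp_rot'])
c=snap('scene','s3.png'); s=env.state();print(s['t'],s['eef_pos'],s['joints'])
m=(c['img'].max(2)<70).astype(np.uint8)
sub=m[195:235,295:320]
for r in range(0,40,2): print(195+r,''.join('#' if v else '.' for v in sub[r]))
for z in(113,120,126,132,138): print(z,proj(c,[s['eef_pos'][0],s['eef_pos'][1],z]).round(1))
E
```

```text
19.0
2.75 [492.35106877  61.8281061  134.02257435] [-3.13983351  0.00318658  0.54075722]
2.8 [493.22143583  61.92024209 135.39342286] [-7.98959347e-03  4.01424415e-01  1.94368291e+00 -2.02959029e-04
  7.97395851e-01  1.02213153e+00]
195 #########################
197 #########################
199 #########################
201 #########################
203 ..#######################
205 ...######################
207 ....##.##########.#######
209 .......#############.....
211 .......##########........
213 .......##########........
215 ........########.........
217 ........########.........
219 ........########.........
221 .........######..........
223 ..........####...........
225 ...........##............
227 .........................
229 .........................
231 .........................
233 .........................
113 [305.1 231.9]
120 [305.2 230.2]
126 [305.3 228.6]
132 [305.4 227.1]
138 [305.4 225.5]
```

```bash
python3 - <<'E'
from h import *
c=dict(np.load('pics/scene1.png.npz'))
y=.4418
for sg in(-1,1):
    for z in (184,203): print(sg,z,proj(c,[267.2+sg*53*np.sin(y),-564.8-sg*53*np.cos(y),z]).round(1))
a=c['img'][60:140,70:150]; t=env.read_camera('top'); 
p=proj(t,[493.6,62,116]);print('top tip',p)
b=t['img'][165:225,230:310]; d=dict(np.load('pics/s3.png.npz'))['img'][190:250,270:330]
r=lambda i,w:cv2.resize(i,(w,w*i.shape[0]//i.shape[1]),interpolation=2)
o=np.zeros((600,800,3),np.uint8)
for i,(im,w) in enumerate(((a,300),(b,400),(d,300))):
    k=r(im,w if i<2 else 300); x0,y0=[(0,0),(310,0),(0,300)][i]; k=k[:600-y0]; o[y0:y0+k.shape[0],x0:x0+k.shape[1]]=k
cv2.imwrite('pics/e.png',o)
E
```

```text
-1 184 [139.7 120.7]
-1 203 [138.1 115.4]
1 184 [104.3 124.6]
1 203 [102.2 119.4]
top tip [252.19945084 200.81905766]
```

View pics/e.png

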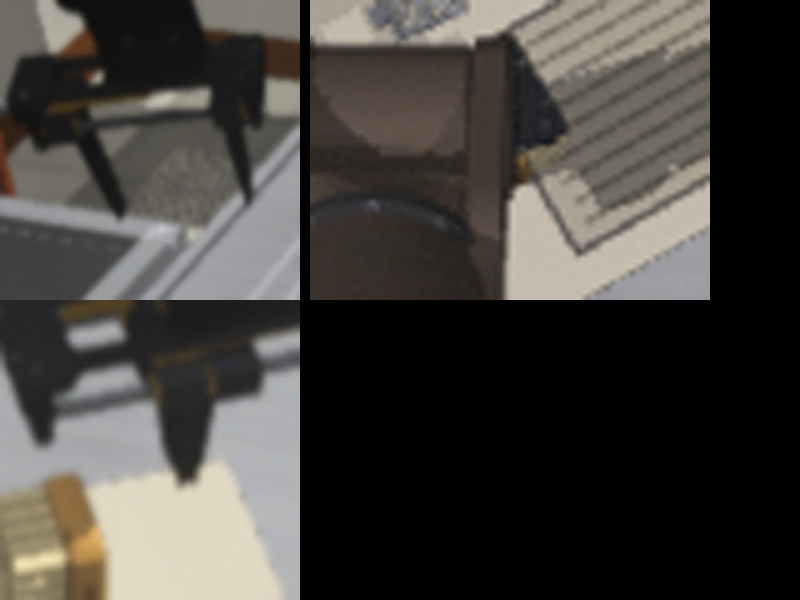

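The fingertips appear about 20 mm higher in the scene image than predicted, both here (307,226) and at the start (102,118). I check the gripper body's end in the top view, where its corners are at about (281,191) and (271,172).

```bash
python3 - <<'E'
from h import *
t=env.read_camera('top'); s=env.state();p=np.array(s['eef_pos']);y=s['tcp_rot'][2];print(p)
X=np.array([np.cos(y),np.sin(y)]);Y=np.array([np.sin(y),-np.cos(y)])
for z in(200,250):
  for a in(-37.5,0,37.5): print(z,a,proj(t,[*(p[:2]+a*X+90*Y),z]).round(1))
for z in(200,230,260): print(z,ray(t,281,191,z).round(1),ray(t,281,191,z)[:2]@X-p[:2]@X,ray(t,281,191,z)[:2]@Y-p[:2]@Y)
# scene: near end of rail, left block lowest point px (42,443)/5 -> 
d=dict(np.load('pics/s3.png.npz'))
for z in (194,): print(proj(d,[*(p[:2]+90*Y),z]),[270+42/5,190+143/5])
E
```

```text
[493.86780404  62.14040578 136.55530408]
200 -37.5 [281.7 193.5]
200 0 [275.4 183.3]
200 37.5 [269.2 173. ]
250 -37.5 [281.7 191.7]
250 0 [275.2 181.1]
250 37.5 [268.8 170.6]
200 [516.  -32.3 200. ] -29.679701635906042 92.3320023855762
230 [512.5 -32.3 230. ] -32.62301772982238 90.56236128160302
260 [509.1 -32.3 260. ] -35.56633382373866 88.79272017762983
[269.86091344 218.48386819] [278.4, 218.6]
```

The body position agrees horizontally, so the tips simply sit a bit higher than modelled. I lower the hand 17 mm, so the contact height is good either way, and approach.

```bash
python3 -m crank '[[3,0,9,0,0],[3,0,17,0,0],[3,6,17,0,0],[3,12,17,0,0],[3,18,17,0,0],[3,23,17,0,0],[3,27,17,0,0],[3,30,17,0,0],[3,32,17,0,0],[3,34,17,0,0]]'; python3 -m crank '[[0,3,0,0,0],[0,6,0,0,0],[0,9,0,0,0],[0,12,0,0,0],[0,15,0,0,0],[0,18,0,0,0]]'
python3 - <<'E'
from h import *
c=snap('scene','s4.png'); cv2.imwrite('pics/f.png',cv2.resize(c['img'][170:320,180:360],None,fx=4,fy=4,interpolation=2))
E
```

```text
t: 3.73
eef_pos: [513.4, 34.6, 118.3]
tcp_rot: [3.142, -0.0, 0.541]
ft_force: [0.4, -0.6, 0.5]
opening: 0.003
grip_force: 0.0
t: 4.23
eef_pos: [522.7, 19.2, 118.2]
tcp_rot: [3.142, 0.0, 0.541]
ft_force: [0.5, 0.7, 0.9]
opening: 0.003
grip_force: 0.2
```

View pics/f.png

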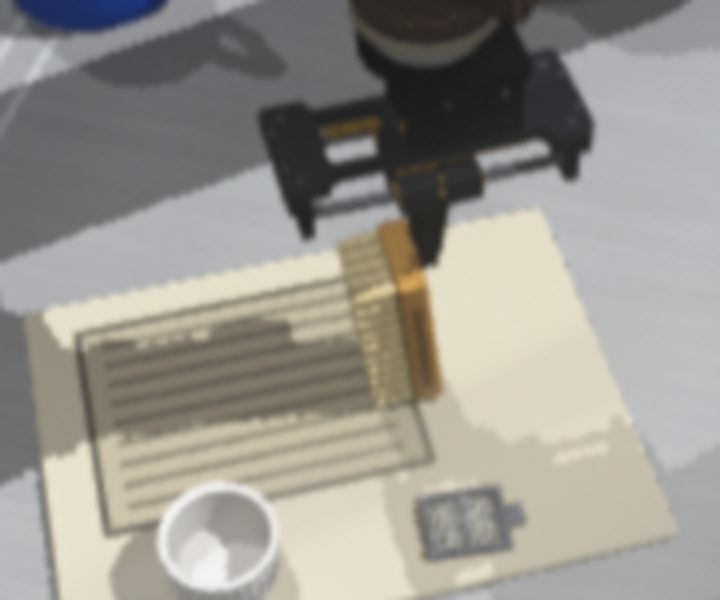

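The brush is leaning about its bristle-side foot edge (heel still at crop (380,405)), with the finger behind its top at (428,262). I continue gently.

```bash
python3 -m crank '[[0,3,0,0,0],[0,6,0,0,0],[0,9,0,0,0],[0,12,0,0,0],[0,15,0,0,0],[0,18,0,0,0],[0,21,0,0,0],[0,24,0,0,0],[0,27,0,0,0],[0,30,0,0,0]]'; python3 -m crank '[[0,3,0,0,0],[0,6,0,0,0],[0,8,0,0,0],[0,8,0,0,0],[0,8,0,0,0]]'
python3 - <<'E'
from h import *
c=snap('scene','s5.png'); cv2.imwrite('pics/g.png',cv2.resize(c['img'][170:320,180:360],None,fx=4,fy=4,interpolation=2))
E
```

```text
t: 5.12
eef_pos: [538.1, -6.6, 118.2]
tcp_rot: [3.142, 0.0, 0.541]
ft_force: [0.0, 0.5, -0.2]
opening: 0.004
grip_force: 0.1
t: 5.53
eef_pos: [542.1, -13.3, 118.2]
tcp_rot: [3.142, 0.0, 0.541]
ft_force: [-0.7, 0.2, 0.6]
opening: 0.006
grip_force: 0.0
```

View pics/g.png

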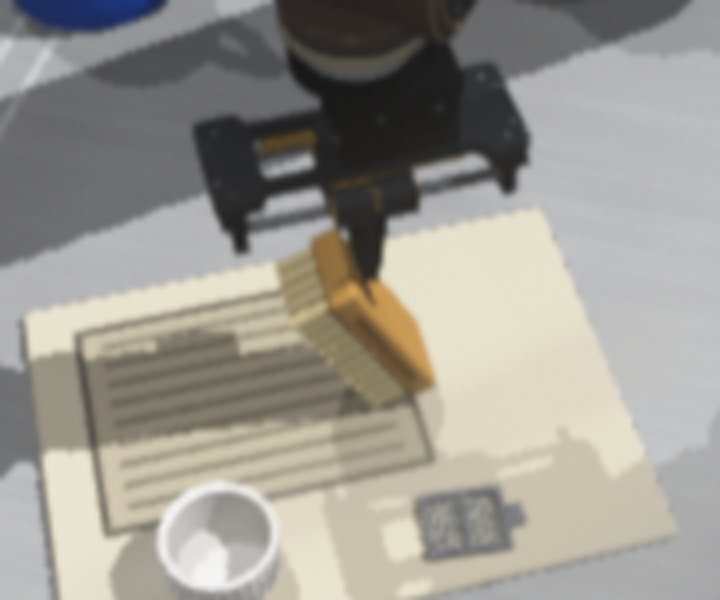

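The brush is now leaning about 40 degrees, past balance and falling, with its heel still inside the gutter. I hold, then back off and up.

```bash
python3 -m crank '[[0,0,0,0,0],[0,0,0,0,0],[0,0,0,0,0],[0,0,0,0,0],[0,-5,-20,0,0],[0,-20,-50,0,0],[0,-40,-80,0,0],[0,-60,-110,0,0],[0,-85,-140,0,0],[0,-110,-170,0,0]]'; python3 -m crank '[[0,-40,0,0,0],[-30,-65,0,0,0],[-60,-85,0,0,0],[-90,-105,0,0,0],[-120,-125,0,0,0],[-150,-145,0,0,0],[-150,-145,0,0,0],[-150,-145,0,0,0]]'
python3 - <<'E'
from h import *
c=snap('scene','s6.png');t=snap('top','t6.png')
a=cv2.resize(c['img'][195:345,170:350],(480,400),interpolation=2);b=cv2.resize(t['img'][110:250,205:355],(320,299),interpolation=2)
o=np.zeros((400,800,3),np.uint8);o[:,:480]=a;o[:299,480:]=b;cv2.imwrite('pics/h.png',o)
E
```

```text
t: 6.42
eef_pos: [484.5, 81.8, 289.7]
tcp_rot: [3.141, 0.0, 0.541]
ft_force: [0.1, -0.1, -0.4]
opening: 0.002
grip_force: 0.0
t: 7.08
eef_pos: [281.2, 128.2, 288.8]
tcp_rot: [3.141, -0.002, 0.542]
ft_force: [0.8, 0.2, 1.0]
opening: 0.006
grip_force: 0.0
```

View pics/h.png

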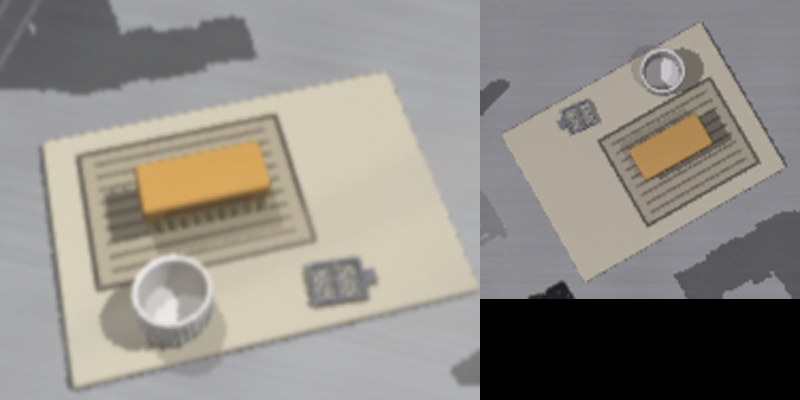

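The brush lies flat on its bristles with the bamboo back up. In the top crop it spans (628,150) to (713,145), with clear margin inside the panel outline on all sides. The ramekin and filter are unmoved and the hand is clear.

```bash
python3 - <<'E'
from m import *
c=dict(np.load('pics/t6.png.npz'));m=cv2.inRange(cv2.cvtColor(c['img'],cv2.COLOR_BGR2HSV),(8,130,80),(22,255,255));m[:110]=0;m[250:]=0;m[:,:205]=0;m[:,355:]=0
k=max(cv2.findContours(m,0,2)[0],key=cv2.contourArea)
Q=np.array([ray(c,u,v,54)[:2] for u,v in cv2.boxPoints(cv2.minAreaRect(k))])-pc
R=np.array([[np.cos(my),np.sin(my)],[-np.sin(my),np.cos(my)]]);print((Q@R.T).round(1))
print(env.job_done())
E
```

```text
[[-73.7  35.3]
 [ 47.5  37.1]
 [ 47.7 -18.6]
 [-73.3 -20.2]]
the job is handed in; nothing more can be done
None
```

The brush was toppled with a fingertip and lies on its bristles inside the drain panel, about 30 mm or more clear of the gutter on every side by the top-camera measurement; the ramekin and filter are unmoved, the arm path stayed well above or away from the kettle and spray bottle, the hand is clear, and the job was handed in at about 7 s.

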